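# Set up the padlock display in order of size

## Robot

A 6-joint arm with a two-finger parallel gripper is mounted at the origin on the work surface. World frame = base frame: x ahead of the robot, y to its left, z up, the work surface at z = 0. Lengths are in m, angles in degrees, forces in N, time in s.
With the tool pointing down it reaches from about 0.4 to 0.825 m from the base axis. Payload 7 kg.
Tool frame: the origin (TCP) lies between the finger pads; the fingertips stand robot.finger_overhang ahead of it and the grasp point (between the pads) lies 8 mm behind it (robot.finger_overhang is the distance from the TCP to the fingertips, in m); z points along the fingers, y is the line along which they close (so a half turn about z gives the same grasp; the last joint's range is limited). The gripper opens to 85 mm and grips with 20 to 120 N. Pads are 22 mm wide; open, the fingers measure 114 mm over their backs; the gripper's body (76 mm by 85 mm) begins 54 mm behind the grasp point. The pads swing forward as they close: fully open they stand 13 mm farther back than shut.
Start: joints at [-53.165, 20.546, 0.682, 0, -70.136, -16.507], TCP at [0.234, -0.633, 0.242] pointing down, gripper open.
Joint ranges: [-176.03, 176.03], [-82.01, 121.73], [-58.28, 71.71], [-173.87, 95.51], [-174.79, -0.11], [-173.66, 173.66]. Speed limits (degrees/s): [136.94, 136.94, 172.46, 180, 180, 180].

## Interface

Orientations are given as [roll, pitch, yaw] about the fixed x, y, z axes, in that order (R = Rz(yaw) Ry(pitch) Rx(roll)).
In Python, from workcell import robot, imaging, workorder, finder gives the robot as it stands. The module is installed in compiled form; this text tells all that it offers.
- The arm moves only by the tool arm_command, never from a script. Its argument "deltas" is a list of rows, each an object of numbers: "tx", "ty", "tz": the shift along the tool's x, y, z normalised to -1 to 1, where 1 is 0.25 m; "wx", "wy", "wz": the turn, a rotation vector about the tool's x, y, z normalised to -1 to 1, where 1 is 90 degrees. In form: [{"tx": .., "ty": .., "tz": .., "wx": .., "wy": .., "wz": ..}, ...]. A call has exactly 8 rows; each row is the pose to reach, as a shift and turn from the pose commanded when the call began, along the tool's axes at that moment; what a row does not reach only later rows make up. A row lasts 1/8 s, in which the tool goes at most 62.5 mm and 10.7 degrees, less where a joint would pass 70% of its speed; a pose out of reach is approached as far as the arm can. A call with a number of a shift or a turn outside -1 to 1 is refused whole. A call with a gripper value outside its range is refused whole. "gripper" is the finger opening in mm, from 0 to 85.4, set as the call begins (left out, the last holds). The fingers move at their own pace and stop on an object; "grip_force" is the grip in N (left out, the last holds). Time passes only in rows, so rows that repeat a pose let the fingers close, or fill a call up. It gives the time, the measured TCP pose, the force, the opening and the grip force at its end, in the units of the state.
- robot.sense(): the state, without advancing time (a new reading comes with each control period).
- imaging.grab_frame(name): name is "scene" or "top" or "wrist"; returns a dict with "pixels" (384x512x3 uint8, red, green, blue), "range_z" (384x512 float32, m along the optical axis (not along the pixel's ray), 0 where there is no reading), "K" (3x3 intrinsics, pixels), "dist_coeffs" ([k1, k2, p1, p2, k3] as OpenCV has them; the pictures are not rectified), "R" (3x3) and "t" (3): a world point X has camera coordinates R X + t; the wrist camera has in their place "hand_eye" (4x4, takes a point from camera to tool coordinates, whose origin is the TCP and whose axes are the flange's). Camera axes: x right, y down, z forward; pixel columns grow to the right and rows downward; lengths in m; the calibration is good to about 2 mm. A picture is of the moment at which its call begins: read the wrist's pose just before it.
- workorder.close_job(): hands the job in; it is judged then, once.
Trained networks look in a picture, given as the dict that the camera call returned (one of the last four; its "shot" number tells which), for a name from the list of things; names that differ only in an ending like _2 or _b are one class to them, and where a whole thing is asked for, a point or a joint stands for the part that bears it (a point fixed in the world has none). Each returns a list of dicts, best first, with "conf" (0 to 1); they miss things now and then, are a little off and sometimes report something else, mostly with a low value. They report only what shows in the picture. A call takes as long as a camera call. They do not tell look-alikes from the thing itself.
- finder.recognise(picture, thing): "point" ([row, column] in pixels, amid what is visible of it).
- finder.masks_of(picture, thing): "pixels" (384x512 bool, what is visible of it) and "point" ([row, column] in pixels, amid what is visible of it).
- finder.mark_of(picture, thing): "point" ([row, column] in pixels: a listed point, or the origin of a listed thing).
The state is a dict: "t": time; "joints": joint angles; "dq": joint speeds; "joint_efforts": joint torques, N m; "tcp_pos": TCP position; "tcp_rot": TCP orientation; "ft_force": force on the tool from outside, world axes, zero at the start; "moment": the same for the moment, N m; "gripper_width": finger opening in m; "grasp_force": force on a finger pad.
Only numpy, scipy, OpenCV 4.12 (cv2) and the standard library are available. Lean on these libraries where they do the work, as an engineer would, in place of code of your own. Each camera call takes 0.05 s, during which the arm holds its last target. There are 200 camera calls.

## Task

Stand the four brass padlocks on the four dark marks of the wooden display strip in order of size, one centred on each mark: the smallest at the end with the red tag, the largest at the end with the blue tag. Each must stand upright with its shackle up, squarely on its mark with its broad faces along the row, and be let go of. Don't let any padlock fall over on the way, and leave the oil bottle where it is.

Things in the scene. Friction and masses are not known exactly. Their poses are not given: they have to be found in the camera images.
- padlock_30: The smallest of four loose brass padlocks, upright on the bench, steel shackle up. Its brass body is 30 mm wide (own y axis), 16 mm thick (own x axis), 28 mm high; the closed shackle, thinner than the body, rises to 48 mm in all. About 75 g. Origin: centre of its underside, z up. Front and back look the same. Grip it from above across its thickness, shackle between the fingers.
- padlock_42: The second smallest of four loose brass padlocks, upright on the bench, steel shackle up. Its brass body is 42 mm wide (own y axis), 19 mm thick (own x axis), 34 mm high; the closed shackle, thinner than the body, rises to 58 mm in all. About 140 g. Origin: centre of its underside, z up. Front and back look the same. Grip it from above across its thickness, shackle between the fingers.
- padlock_54: The second largest of four loose brass padlocks, upright on the bench, steel shackle up. Its brass body is 54 mm wide (own y axis), 22 mm thick (own x axis), 41 mm high; the closed shackle, thinner than the body, rises to 67 mm in all. About 270 g. Origin: centre of its underside, z up. Front and back look the same. Grip it from above across its thickness, shackle between the fingers.
- padlock_66: The largest of four loose brass padlocks, upright on the bench, steel shackle up. Its brass body is 66 mm wide (own y axis), 26 mm thick (own x axis), 48 mm high; the closed shackle, thinner than the body, rises to 76 mm in all. About 450 g. Origin: centre of its underside, z up. Front and back look the same. Grip it from above across its thickness, shackle between the fingers.
- mark_a: Dark flat mark, 72 mm along the row (own y axis) by 44 mm (own x axis), on the pale wooden strip, at the robot's right-hand end (-y) of the row. Origin: its centre, on the level top of the strip, 12 mm above the bench: a placed padlock's underside comes to this height. Marks are 80 mm apart centre to centre in a straight line. The fixed strip is 370 mm long by 90 mm.
- mark_b: Dark flat mark, 72 mm along the row (own y axis) by 44 mm (own x axis), on the pale wooden strip, second from the right. Origin: its centre, on the level top of the strip, 12 mm above the bench: a placed padlock's underside comes to this height. Marks are 80 mm apart centre to centre in a straight line. The fixed strip is 370 mm long by 90 mm.
- mark_c: Dark flat mark, 72 mm along the row (own y axis) by 44 mm (own x axis), on the pale wooden strip, third from the right. Origin: its centre, on the level top of the strip, 12 mm above the bench: a placed padlock's underside comes to this height. Marks are 80 mm apart centre to centre in a straight line. The fixed strip is 370 mm long by 90 mm.
- mark_d: Dark flat mark, 72 mm along the row (own y axis) by 44 mm (own x axis), on the pale wooden strip, at the robot's left-hand end (+y) of the row. Origin: its centre, on the level top of the strip, 12 mm above the bench: a placed padlock's underside comes to this height. Marks are 80 mm apart centre to centre in a straight line. The fixed strip is 370 mm long by 90 mm.
- red_tag: Red round plastic tag, 22 mm across and 3 mm thick, fixed on the strip 50 mm beyond the centre of one of the two end marks (mark_a or mark_d); it shows the end for the smallest padlock. A blue tag of the same shape is at the other end. Origin: centre of its underside.
- oil_bottle: Bystander: loose white bottle of lock oil with a yellow label and red cap, 44 mm across and 130 mm tall, standing on the bench to the right of the strip. Origin: centre of its underside. To be left where it is. (A mug, a screwdriver and a car key lie about as well, not in the way.)
There are look-alikes about, which are no part of the job. What is shaped like the padlock_42 but pink is not meant.

How it is judged (in metres and radians):
At the end, for the whole second after the job is handed in: From the red-tag end the padlocks stand on the marks in the order 30, 42, 54, 66 mm: each centre within 13 mm horizontally of its mark's, underside within 5 mm of the strip's top, upright within 0.1 rad, width within 0.26 rad of the row's line, released and at rest (((horizontal distance between red_tag and mark_a below 0.1 m and horizontal distance between padlock_30 and mark_a below 0.013 m and horizontal distance between padlock_42 and mark_b below 0.013 m and horizontal distance between padlock_54 and mark_c below 0.013 m and horizontal distance between padlock_66 and mark_d below 0.013 m) or (horizontal distance between red_tag and mark_d below 0.1 m and horizontal distance between padlock_30 and mark_d below 0.013 m and horizontal distance between padlock_42 and mark_c below 0.013 m and horizontal distance between padlock_54 and mark_b below 0.013 m and horizontal distance between padlock_66 and mark_a below 0.013 m)) and angle between each of padlock_30, padlock_42, padlock_54, padlock_66's own z axis and vertical below 0.1 rad and angle between the y axis of each of padlock_30, padlock_42, padlock_54, padlock_66 and the y axis of mark_a, either way round below 0.26 rad and z of padlock_30 in the frame of mark_a between -0.005 and 0.005 m and linear speed of each of padlock_30, padlock_42, padlock_54, padlock_66 below 0.02 m/s and angular speed of each of padlock_30, padlock_42, padlock_54, padlock_66 below 0.2 rad/s and z of padlock_42 in the frame of mark_a between -0.005 and 0.005 m and z of padlock_54 in the frame of mark_a between -0.005 and 0.005 m and z of padlock_66 in the frame of mark_a between -0.005 and 0.005 m); the robot touches nothing.
It fails at once if the 30 mm padlock falls over (tilts more than 0.8 rad) (angle between padlock_30's own z axis and vertical above 0.8 rad).
It fails at once if the 42 mm padlock falls over (tilts more than 0.8 rad) (angle between padlock_42's own z axis and vertical above 0.8 rad).
It fails at once if the 54 mm padlock falls over (tilts more than 0.8 rad) (angle between padlock_54's own z axis and vertical above 0.8 rad).
It fails at once if the 66 mm padlock falls over (tilts more than 0.8 rad) (angle between padlock_66's own z axis and vertical above 0.8 rad).
It fails at once if the oil bottle is moved more than 20 mm (distance of oil_bottle from where it was at the start of the episode above 0.02 m).
It also fails if it takes over 96 s, if anything falls off the work surface, if the arm or the gripper's body presses on something with over 40 N, if the wrist force passes 120 N, or if a joint passes its speed limit or range.

## Working session

There is one attempt and no reset: what is moved stays moved. The work goes in short steps, Python scripts to look and compute and a tool call to move; the robot and the scene stay as the last step left them, time stands still between calls to the robot, and variables do not carry over. Pictures are saved under pics/ and viewed, at most 14 in all, crops included, and the job is handed in when it is done.

Besides the shell and the picture viewer there is one more tool, called after ">>>" as name(argument=value, ...), one argument or row to a line, values as JSON. arm_command: Moves the arm, as the interface text tells. Its arguments: {"type":"object","properties":{"deltas":{"type":"array"},"gripper":{"type":"number"},"grip_force":{"type":"number"}},"required":["deltas"]}

```bash
mkdir -p pics
cat > h.py <<'E'
import numpy as np, cv2
from workcell import robot, imaging, workorder, finder
from scipy.spatial.transform import Rotation as Ro
def cloud(f, st=None):
    h,w=f["range_z"].shape
    v,u=np.mgrid[:h,:w]
    p=cv2.undistortPoints(np.stack([u.ravel(),v.ravel()],1).astype(np.float64)[:,None],np.array(f["K"],float),np.array(f["dist_coeffs"],float))[:,0]
    z=f["range_z"].ravel().astype(float)
    c=np.c_[p*z[:,None],z]
    if "R" in f: X=(c-np.array(f["t"]))@np.array(f["R"])
    else:
        H=np.array(f["hand_eye"]); X=c@H[:3,:3].T+H[:3,3]
        X=X@Ro.from_euler('xyz',st["tcp_rot"],degrees=True).as_matrix().T+np.array(st["tcp_pos"])
    X[z==0]=np.nan
    return X.reshape(h,w,3)
def save(f,n): cv2.imwrite("pics/"+n,f["pixels"][:,:,::-1])
E
python3 - <<'E'
from h import *
s=robot.sense();print(s, robot.finger_overhang)
fs={n:imaging.grab_frame(n) for n in("scene","top")}
save(fs["top"],"top.png");save(fs["scene"],"scene.png")
for n,f in fs.items():
    X=cloud(f)
    for t in["padlock_30","padlock_42","padlock_54","padlock_66","red_tag","oil_bottle","mark_a"]:
        for m in finder.masks_of(f,t)[:5]:
            P=X[m["pixels"]];P=P[~np.isnan(P[:,0])]
            r,c=map(int,m["point"])
            if len(P)>3: print(n,t,round(m["conf"],2),r,c,len(P),P.min(0).round(3),P.max(0).round(3),np.median(P,0).round(3),np.median(f["pixels"][m["pixels"]],0))
E
```

```text
{'t': 0.0, 'joints': array([-5.31647478e+01,  2.05893650e+01,  6.33180439e-01, -2.02430343e-02,
       -7.01355476e+01, -1.65081031e+01]), 'dq': array([ 0.04262151,  0.00635512, -0.00767827, -0.09272714,  0.02368966,
       -0.03798225]), 'joint_efforts': array([ 1.32658603e-03, -5.83314908e+01,  2.93413210e+01,  6.93665475e+00,
       -6.02507353e-03, -2.47005488e-06]), 'tcp_pos': array([ 0.2343076 , -0.63252784,  0.24138214]), 'tcp_rot': array([ 1.79906641e+02, -7.82289929e-03, -1.59679738e+02]), 'ft_force': array([-0.09486281, -0.95986749,  0.43232876]), 'moment': array([ 0.00539724, -0.03706298,  0.0471047 ]), 'grasp_force': 0.0, 'gripper_width': 0.08532700116996007} 0.011
scene padlock_30 0.87 169 338 287 [ 0.332  0.1   -0.003] [0.4   0.143 0.057] [0.389 0.122 0.028] [129.  70.  87.]
scene padlock_30 0.81 199 278 326 [ 0.479 -0.01  -0.002] [0.535 0.033 0.058] [0.521 0.011 0.031] [135.  76.  94.]
scene padlock_30 0.7 181 308 318 [ 0.401  0.039 -0.002] [0.463 0.083 0.058] [0.452 0.061 0.03 ] [101.  84.  41.]
scene padlock_30 0.69 163 280 262 [ 0.358 -0.032 -0.002] [0.43  0.008 0.0
[... 4848 characters left out ...]
82 0.059] [0.442 0.06  0.034] [99.5 83.5 51. ]
top red_tag 0.65 162 297 74 [ 0.607 -0.163  0.01 ] [ 0.627 -0.142  0.019] [ 0.617 -0.152  0.015] [135.  32.  23.]
top oil_bottle 0.95 148 397 742 [ 0.63  -0.427 -0.004] [ 0.706 -0.339  0.132] [ 0.644 -0.353  0.079] [104.  91.  86.]
top mark_a 0.94 158 273 643 [ 0.599 -0.141  0.008] [ 0.649 -0.067  0.017] [ 0.624 -0.105  0.013] [24. 25. 24.]
top mark_a 0.81 144 202 601 [0.62  0.019 0.008] [0.672 0.093 0.016] [0.646 0.056 0.012] [24. 25. 24.]
top mark_a 0.8 141 169 623 [0.631 0.098 0.008] [0.684 0.174 0.017] [0.657 0.136 0.013] [25. 25. 25.]
top mark_a 0.55 157 241 622 [ 0.609 -0.06   0.008] [0.66  0.013 0.017] [ 0.634 -0.024  0.012] [25. 25. 24.]
```

View pics/top.png

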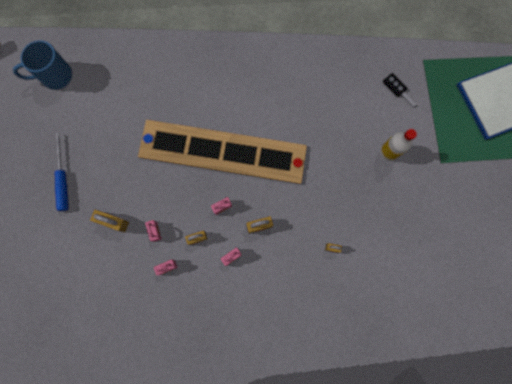

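View pics/scene.png

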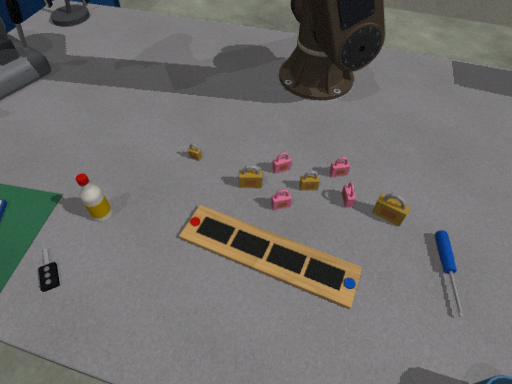

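Brass padlocks in top view (row, column): 30 at (248,333), 42 at (238,196), 54 at (225,259), 66 at (220,108). The four pink ones are decoys. The red tag is at the −y end (162,298), so 30→a, 42→b, 54→c and 66→d.

```bash
cat >> h.py <<'E'
from scipy.optimize import minimize
W={30:(.030,.016,.028),42:(.042,.019,.034),54:(.054,.022,.041),66:(.066,.026,.048)}
def fit(clouds,k,c0,zb=0.,r=.05):
    """top-face rectangle: known size, centre & width-axis angle (deg)"""
    w,th,h=W[k]; P=[]
    for X in clouds:
        Q=X.reshape(-1,3);Q=Q[~np.isnan(Q[:,0])]
        m=(np.hypot(Q[:,0]-c0[0],Q[:,1]-c0[1])<r)&(abs(Q[:,2]-zb-h)<.006); P.append(Q[m])
    P=np.vstack(P)[:,:2]
    (cx,cy),(a,b),an=cv2.minAreaRect((P*1e3).astype(np.float32))
    if a<b: an+=90
    x0=np.array([cx/1e3,cy/1e3,np.radians(an)])
    def cost(x):
        d=P-x[:2];c,s=np.cos(x[2]),np.sin(x[2])
        u=abs(d@[c,s])-w/2;v=abs(d@[-s,c])-th/2
        return np.mean(np.minimum(np.maximum(u,0)**2+np.maximum(v,0)**2,.004**2))*1e6+ .02*np.mean((d*1e3)**2)
    x=min((minimize(cost,x0+[0,0,da],method='Nelder-Mead',options=dict(initial_simplex=x0+[0,0,da]+np.array([[0,0,0],[.004,0,0],[0,.004,0],[0,0,.15]]))) for da in(-.2,0,.2)),key=lambda o:o.fun)
    return x.x[:2].round(4),round((np.degrees(x.x[2]))%180,1),len(P),round(max(a,b),1),round(min(a,b),1)
def plan(pos,yaw,s=None):
    """row numbers from present pose to tool-down pose"""
    s=s or robot.sense()
    R=Ro.from_euler('xyz',s["tcp_rot"],degrees=True)
    y=min((yaw,yaw-180,yaw+180,yaw-360),key=lambda a:abs(a+90+30-(0)-0)) # near -97
    T=Ro.from_euler('xyz',[180,0,y],degrees=True)
    d=R.inv().apply(np.array(pos)-s["tcp_pos"])/.25
    w=np.degrees((R.inv()*T).as_rotvec())/90
    print("t",d.round(3),"w",w.round(3),"yaw",round(y,1))
E
python3 - <<'E'
from h import *
f=imaging.grab_frame("top");g=imaging.grab_frame("scene")
A,B=cloud(f),cloud(g)
for k,(r,c) in {30:(248,333),42:(238,196),54:(225,259),66:(220,108)}.items():
    c0=np.nanmedian(A[r-4:r+5,c-4:c+5].reshape(-1,3),0)
    for cl in([A],[B],[A,B]): print(k,fit(cl,k,c0))
ms=[]
for n,pic,X in(("t",f,A),("s",g,B)):
    M=sorted([(np.array(cv2.minAreaRect((X[m["pixels"]][~np.isnan(X[m["pixels"]][:,0])][:,:2]*1e3).astype(np.float32))[0])) for m in finder.masks_of(pic,"mark_a")[:4]],key=lambda a:a[1])
    M=np.array(M)/1e3;print(n,M.round(4).tolist())
E
```

```text
30 (array([ 0.4307, -0.2296]), np.float64(82.8), 86, 30.1, 15.7)
30 (array([ 0.4347, -0.2303]), np.float64(80.7), 67, 28.5, 16.9)
30 (array([ 0.4328, -0.23  ]), np.float64(80.6), 153, 30.1, 20.0)
42 (array([0.4438, 0.062 ]), np.float64(109.5), 148, 41.7, 20.5)
42 (array([0.448 , 0.0616]), np.float64(109.2), 127, 42.5, 18.8)
42 (array([0.4454, 0.0619]), np.float64(110.4), 275, 43.7, 22.9)
54 (array([ 0.4746, -0.0706]), np.float64(106.8), 205, 53.9, 22.0)
54 (array([ 0.4799, -0.0712]), np.float64(106.0), 172, 50.7, 21.7)
54 (array([ 0.4766, -0.0707]), np.float64(107.2), 377, 53.9, 25.5)
66 (array([0.4723, 0.2465]), np.float64(72.9), 303, 67.6, 26.3)
66 (array([0.4766, 0.2468]), np.float64(73.8), 292, 64.3, 27.0)
66 (array([0.4741, 0.2463]), np.float64(72.7), 595, 67.6, 29.9)
t [[0.6242, -0.1028], [0.6354, -0.0229], [0.6461, 0.0557], [0.6572, 0.1356]]
s [[0.6268, -0.1042], [0.6366, -0.0244], [0.6467, 0.0542], [0.6577, 0.1346]]
```

```bash
python3 -c "
from h import *
plan((.433,-.230,.10),81-180)"
```

```text
t [-1.304  1.235  0.569] w [-0.     0.    -0.674] yaw -99
```

>>> arm_command(
  deltas=[
    {"tx": -0.25,"ty": 0.22,"tz": 0.05,"wz": -0.1},
    {"tx": -0.4,"ty": 0.4,"tz": 0.1,"wz": -0.2},
    {"tx": -0.6,"ty": 0.55,"tz": 0.2,"wz": -0.3},
    {"tx": -0.75,"ty": 0.7,"tz": 0.3,"wz": -0.42},
    {"tx": -0.9,"ty": 0.85,"tz": 0.35,"wz": -0.54},
    {"tx": -1,"ty": 0.95,"tz": 0.4,"wz": -0.674},
    {"tx": -1,"ty": 0.95,"tz": 0.4,"wz": -0.674},
    {"tx": -1,"ty": 0.95,"tz": 0.4,"wz": -0.674},
  ],
  gripper=60,
  grip_force=40,
)

```text
invalid input
```

```bash
python3 -c "
from h import *
plan((.433,-.230,.10),81-180)"
```

```text
t [-1.304  1.235  0.569] w [-0.     0.    -0.674] yaw -99
```

>>> arm_command(
  deltas=[
    {"tx": -0.2,"ty": 0.19,"tz": 0.05,"wx": 0,"wy": 0,"wz": -0.1},
    {"tx": -0.4,"ty": 0.38,"tz": 0.1,"wx": 0,"wy": 0,"wz": -0.2},
    {"tx": -0.6,"ty": 0.55,"tz": 0.2,"wx": 0,"wy": 0,"wz": -0.3},
    {"tx": -0.75,"ty": 0.7,"tz": 0.3,"wx": 0,"wy": 0,"wz": -0.42},
    {"tx": -0.9,"ty": 0.85,"tz": 0.35,"wx": 0,"wy": 0,"wz": -0.54},
    {"tx": -1,"ty": 0.95,"tz": 0.4,"wx": 0,"wy": 0,"wz": -0.674},
    {"tx": -1,"ty": 0.95,"tz": 0.4,"wx": 0,"wy": 0,"wz": -0.674},
    {"tx": -1,"ty": 0.95,"tz": 0.4,"wx": 0,"wy": 0,"wz": -0.674},
  ],
  gripper=60,
  grip_force=40,
)

```text
t: 2.0
tcp_pos: [0.3868, -0.3235, 0.1427]
tcp_rot: [-180.0, -0.0, -99.0]
ft_force: [0.2, 0.8, 0.1]
gripper_width: 0.0601
grasp_force: 0.0
```

```bash
python3 -c "
from h import *
s=robot.sense();print(s['t'],s['tcp_pos'],s['gripper_width'])
f=imaging.grab_frame('wrist');save(f,'w1.png')
X=cloud(f,s);print(fit([X],30,(.433,-.230)))
plan((.433,-.230,.10),81-180)"
```

```text
2.0 [ 0.38679285 -0.32346887  0.14268182] 0.060086876510112575
(array([ 0.4327, -0.2326]), np.float64(79.0), 519, 30.3, 17.3)
t [-0.4   -0.124  0.171] w [-0.    -0.    -0.001] yaw -99
```

```bash
python3 -c "
from h import *
plan((.4328,-.232,.015),-100)"
```

```text
t [-0.392 -0.124  0.511] w [-0.   -0.    0.01] yaw -100
```

>>> arm_command(
  deltas=[
    {"tx": -0.2,"ty": -0.06,"tz": 0,"wx": 0,"wy": 0,"wz": 0.01},
    {"tx": -0.36,"ty": -0.11,"tz": 0,"wx": 0,"wy": 0,"wz": 0.01},
    {"tx": -0.392,"ty": -0.124,"tz": 0.05,"wx": 0,"wy": 0,"wz": 0.01},
    {"tx": -0.392,"ty": -0.124,"tz": 0.2,"wx": 0,"wy": 0,"wz": 0.01},
    {"tx": -0.392,"ty": -0.124,"tz": 0.35,"wx": 0,"wy": 0,"wz": 0.01},
    {"tx": -0.392,"ty": -0.124,"tz": 0.46,"wx": 0,"wy": 0,"wz": 0.01},
    {"tx": -0.392,"ty": -0.124,"tz": 0.511,"wx": 0,"wy": 0,"wz": 0.01},
    {"tx": -0.392,"ty": -0.124,"tz": 0.511,"wx": 0,"wy": 0,"wz": 0.01},
  ],
)

```text
t: 3.05
tcp_pos: [0.4318, -0.2321, 0.014]
tcp_rot: [179.9, -0.0, -100.0]
ft_force: [0.0, -0.1, 0.8]
gripper_width: 0.0603
grasp_force: 0.0
```

>>> arm_command(
  deltas=[
    {"tx": 0,"ty": 0,"tz": 0,"wx": 0,"wy": 0,"wz": 0},
    {"tx": 0,"ty": 0,"tz": 0,"wx": 0,"wy": 0,"wz": 0},
    {"tx": 0,"ty": 0,"tz": 0,"wx": 0,"wy": 0,"wz": 0},
    {"tx": 0,"ty": 0,"tz": 0,"wx": 0,"wy": 0,"wz": 0},
    {"tx": 0,"ty": 0,"tz": 0,"wx": 0,"wy": 0,"wz": 0},
    {"tx": 0,"ty": 0,"tz": 0,"wx": 0,"wy": 0,"wz": 0},
    {"tx": 0,"ty": 0,"tz": 0,"wx": 0,"wy": 0,"wz": 0},
    {"tx": 0,"ty": 0,"tz": 0,"wx": 0,"wy": 0,"wz": 0},
  ],
  gripper=0,
)

```text
t: 4.05
tcp_pos: [0.4331, -0.2316, 0.0156]
tcp_rot: [-179.9, -0.0, -99.9]
ft_force: [-1.5, -0.5, 6.6]
gripper_width: 0.0155
grasp_force: 40.7
```

```bash
python3 -c "
from h import *
plan((.6255,-.1035,.11),82.4-180)
plan((.6255,-.1035,.028),82.4-180)"
```

```text
t [-0.637 -0.671 -0.377] w [-0.001 -0.    -0.025] yaw -97.6
t [-0.637 -0.67  -0.049] w [-0.001 -0.    -0.025] yaw -97.6
```

>>> arm_command(
  deltas=[
    {"tx": 0,"ty": 0,"tz": -0.1,"wx": 0,"wy": 0,"wz": 0},
    {"tx": 0,"ty": 0,"tz": -0.25,"wx": 0,"wy": 0,"wz": 0},
    {"tx": -0.06,"ty": -0.06,"tz": -0.36,"wx": 0,"wy": 0,"wz": -0.025},
    {"tx": -0.18,"ty": -0.19,"tz": -0.377,"wx": 0,"wy": 0,"wz": -0.025},
    {"tx": -0.33,"ty": -0.35,"tz": -0.377,"wx": 0,"wy": 0,"wz": -0.025},
    {"tx": -0.48,"ty": -0.51,"tz": -0.377,"wx": 0,"wy": 0,"wz": -0.025},
    {"tx": -0.6,"ty": -0.63,"tz": -0.377,"wx": 0,"wy": 0,"wz": -0.025},
    {"tx": -0.637,"ty": -0.671,"tz": -0.377,"wx": 0,"wy": 0,"wz": -0.025},
  ],
)

```text
t: 5.05
tcp_pos: [0.6266, -0.1018, 0.1085]
tcp_rot: [-180.0, 0.0, -97.6]
ft_force: [-0.6, -0.7, -1.2]
gripper_width: 0.0153
grasp_force: 39.8
```

```bash
python3 -c "
from h import *
s=robot.sense();f=imaging.grab_frame('wrist');save(f,'w2.png')
X=cloud(f,s);P=X.reshape(-1,3);P=P[~np.isnan(P[:,0])]
for m in finder.masks_of(f,'mark_a')[:4]: 
  Q=X[m['pixels']];Q=Q[~np.isnan(Q[:,0])]; print(m['conf'],cv2.minAreaRect((Q[:,:2]*1e3).astype(np.float32)),np.median(Q[:,2]))
plan((.6255,-.1035,.028),82.4-180)"
```

```text
0.77 ((641.2820434570312, -42.49922561645508), (113.2643051147461, 42.21221160888672), 89.14693450927734) 0.012342113551839819
0.75 ((625.5573120117188, -107.51677703857422), (64.83597564697266, 44.36740493774414), 82.51648712158203) 0.012359812755891389
0.62 ((625.3823852539062, -39.3843994140625), (138.8382110595703, 39.65321350097656), 72.94313049316406) 0.012292718334813296
t [ 0.004 -0.001  0.321] w [ 0. -0.  0.] yaw -97.6
```

View pics/w2.png

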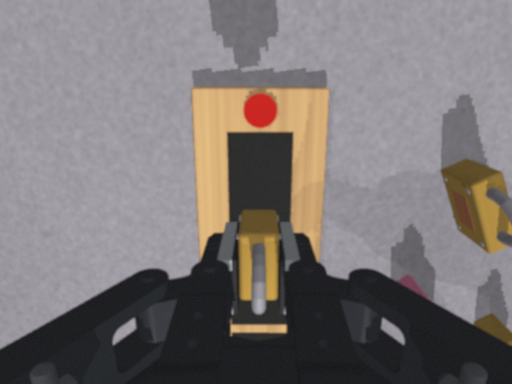

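The view shows the padlock held square over mark a, whose far edge is at row 132, with the red tag at (110,260). The mark agrees with the earlier measurement, so I'll lower it.

>>> arm_command(
  deltas=[
    {"tx": 0.004,"ty": 0,"tz": 0.08,"wx": 0,"wy": 0,"wz": 0},
    {"tx": 0.004,"ty": 0,"tz": 0.18,"wx": 0,"wy": 0,"wz": 0},
    {"tx": 0.004,"ty": 0,"tz": 0.25,"wx": 0,"wy": 0,"wz": 0},
    {"tx": 0.004,"ty": 0,"tz": 0.29,"wx": 0,"wy": 0,"wz": 0},
    {"tx": 0.004,"ty": 0,"tz": 0.31,"wx": 0,"wy": 0,"wz": 0},
    {"tx": 0.004,"ty": 0,"tz": 0.32,"wx": 0,"wy": 0,"wz": 0},
    {"tx": 0.004,"ty": 0,"tz": 0.32,"wx": 0,"wy": 0,"wz": 0},
    {"tx": 0.004,"ty": 0,"tz": 0.32,"wx": 0,"wy": 0,"wz": 0},
  ],
)

```text
t: 6.15
tcp_pos: [0.6252, -0.1044, 0.0293]
tcp_rot: [-180.0, 0.0, -97.7]
ft_force: [-0.3, -0.6, -1.2]
gripper_width: 0.0153
grasp_force: 39.8
```

>>> arm_command(
  deltas=[
    {"tx": 0,"ty": 0,"tz": 0,"wx": 0,"wy": 0,"wz": 0},
    {"tx": 0,"ty": 0,"tz": 0,"wx": 0,"wy": 0,"wz": 0},
    {"tx": 0,"ty": 0,"tz": 0,"wx": 0,"wy": 0,"wz": 0},
    {"tx": 0,"ty": 0,"tz": 0,"wx": 0,"wy": 0,"wz": 0},
    {"tx": 0,"ty": 0,"tz": -0.04,"wx": 0,"wy": 0,"wz": 0},
    {"tx": 0,"ty": 0,"tz": -0.15,"wx": 0,"wy": 0,"wz": 0},
    {"tx": 0,"ty": 0,"tz": -0.3,"wx": 0,"wy": 0,"wz": 0},
    {"tx": 0,"ty": 0,"tz": -0.4,"wx": 0,"wy": 0,"wz": 0},
  ],
  gripper=60,
)

```text
t: 7.15
tcp_pos: [0.6256, -0.1045, 0.1315]
tcp_rot: [-179.9, 0.0, -97.6]
ft_force: [1.1, 0.5, -0.3]
gripper_width: 0.06
grasp_force: 0.0
```

```bash
python3 -c "
from h import *
s=robot.sense();f=imaging.grab_frame('wrist');save(f,'w3.png')
print(fit([cloud(f,s)],30,(.6255,-.1035),.012))
plan((.4459,.02,.13),-70)"
```

```text
(array([ 0.6258, -0.1055]), np.float64(82.2), 763, 29.7, 17.0)
t [-0.398  0.785  0.014] w [-0.004 -0.001 -0.307] yaw -70
```

```bash
python3 -c "
from h import *
plan((.4456,.0618,.13),-70)"
```

```text
t [-0.564  0.808  0.014] w [-0.004 -0.001 -0.307] yaw -70
```

>>> arm_command(
  deltas=[
    {"tx": -0.1,"ty": 0.14,"tz": 0,"wx": 0,"wy": 0,"wz": -0.06},
    {"tx": -0.22,"ty": 0.31,"tz": 0,"wx": 0,"wy": 0,"wz": -0.13},
    {"tx": -0.34,"ty": 0.48,"tz": 0,"wx": 0,"wy": 0,"wz": -0.2},
    {"tx": -0.45,"ty": 0.64,"tz": 0,"wx": 0,"wy": 0,"wz": -0.27},
    {"tx": -0.53,"ty": 0.76,"tz": 0.01,"wx": 0,"wy": 0,"wz": -0.307},
    {"tx": -0.564,"ty": 0.808,"tz": 0.014,"wx": 0,"wy": 0,"wz": -0.307},
    {"tx": -0.564,"ty": 0.808,"tz": 0.014,"wx": 0,"wy": 0,"wz": -0.307},
    {"tx": -0.564,"ty": 0.808,"tz": 0.014,"wx": 0,"wy": 0,"wz": -0.307},
  ],
)

```text
t: 8.2
tcp_pos: [0.4443, 0.0621, 0.1255]
tcp_rot: [-180.0, -0.0, -70.1]
ft_force: [0.7, 0.5, -0.1]
gripper_width: 0.0602
grasp_force: 0.0
```

```bash
python3 -c "
from h import *
s=robot.sense();f=imaging.grab_frame('wrist');save(f,'w4.png')
(c,a,*r)=fit([cloud(f,s)],42,(.4456,.0618),r=.032);print(c,a,r)
plan((*c,.018),a-180)"
```

```text
[0.4469 0.0605] 110.4 [1220, 41.9, 19.7]
t [ 0.009 -0.008  0.43 ] w [-0.    -0.    -0.006] yaw -69.6
```

View pics/w4.png

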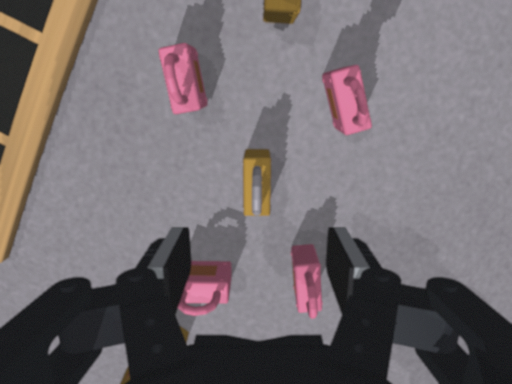

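The brass 42 mm lock is at (183,257), clear of the pink ones, and the fit agrees. Descending to grip it.

>>> arm_command(
  deltas=[
    {"tx": 0.009,"ty": -0.008,"tz": 0.1,"wx": 0,"wy": 0,"wz": -0.006},
    {"tx": 0.009,"ty": -0.008,"tz": 0.22,"wx": 0,"wy": 0,"wz": -0.006},
    {"tx": 0.009,"ty": -0.008,"tz": 0.33,"wx": 0,"wy": 0,"wz": -0.006},
    {"tx": 0.009,"ty": -0.008,"tz": 0.4,"wx": 0,"wy": 0,"wz": -0.006},
    {"tx": 0.009,"ty": -0.008,"tz": 0.425,"wx": 0,"wy": 0,"wz": -0.006},
    {"tx": 0.009,"ty": -0.008,"tz": 0.43,"wx": 0,"wy": 0,"wz": -0.006},
    {"tx": 0.009,"ty": -0.008,"tz": 0.43,"wx": 0,"wy": 0,"wz": -0.006},
    {"tx": 0.009,"ty": -0.008,"tz": 0.43,"wx": 0,"wy": 0,"wz": -0.006},
  ],
)

```text
t: 9.25
tcp_pos: [0.4466, 0.061, 0.0185]
tcp_rot: [-179.9, 0.0, -69.5]
ft_force: [0.4, 0.8, 0.4]
gripper_width: 0.0604
grasp_force: 0.0
```

>>> arm_command(
  deltas=[
    {"tx": 0,"ty": 0,"tz": 0,"wx": 0,"wy": 0,"wz": 0},
    {"tx": 0,"ty": 0,"tz": 0,"wx": 0,"wy": 0,"wz": 0},
    {"tx": 0,"ty": 0,"tz": 0,"wx": 0,"wy": 0,"wz": 0},
    {"tx": 0,"ty": 0,"tz": 0,"wx": 0,"wy": 0,"wz": 0},
    {"tx": 0,"ty": 0,"tz": 0,"wx": 0,"wy": 0,"wz": 0},
    {"tx": 0,"ty": 0,"tz": 0,"wx": 0,"wy": 0,"wz": 0},
    {"tx": 0,"ty": 0,"tz": 0,"wx": 0,"wy": 0,"wz": 0},
    {"tx": 0,"ty": 0,"tz": 0,"wx": 0,"wy": 0,"wz": 0},
  ],
  gripper=0,
)

```text
t: 10.25
tcp_pos: [0.4463, 0.0609, 0.0181]
tcp_rot: [-180.0, -0.0, -69.5]
ft_force: [-0.7, -0.6, 7.1]
gripper_width: 0.0182
grasp_force: 39.3
```

```bash
python3 -c "
from h import *
plan((.636,-.0237,.12),82.4-180)"
```

```text
t [ 0.583 -0.592 -0.407] w [-0.     0.     0.313] yaw -97.6
```

>>> arm_command(
  deltas=[
    {"tx": 0,"ty": 0,"tz": -0.1,"wx": 0,"wy": 0,"wz": 0},
    {"tx": 0,"ty": 0,"tz": -0.27,"wx": 0,"wy": 0,"wz": 0},
    {"tx": 0.03,"ty": -0.03,"tz": -0.39,"wx": 0,"wy": 0,"wz": 0.05},
    {"tx": 0.15,"ty": -0.15,"tz": -0.407,"wx": 0,"wy": 0,"wz": 0.12},
    {"tx": 0.3,"ty": -0.3,"tz": -0.407,"wx": 0,"wy": 0,"wz": 0.2},
    {"tx": 0.44,"ty": -0.45,"tz": -0.407,"wx": 0,"wy": 0,"wz": 0.27},
    {"tx": 0.55,"ty": -0.56,"tz": -0.407,"wx": 0,"wy": 0,"wz": 0.313},
    {"tx": 0.583,"ty": -0.592,"tz": -0.407,"wx": 0,"wy": 0,"wz": 0.313},
  ],
)

```text
t: 11.25
tcp_pos: [0.637, -0.025, 0.1182]
tcp_rot: [179.9, -0.0, -97.8]
ft_force: [-0.8, -0.2, -1.6]
gripper_width: 0.0187
grasp_force: 39.4
```

```bash
python3 -c "
from h import *
plan((.636,-.0237,.0306),82.4-180)"
```

```text
t [-0.005  0.004  0.351] w [ 0.001 -0.    -0.002] yaw -97.6
```

>>> arm_command(
  deltas=[
    {"tx": 0,"ty": 0,"tz": 0.1,"wx": 0,"wy": 0,"wz": 0},
    {"tx": 0,"ty": 0,"tz": 0.2,"wx": 0,"wy": 0,"wz": 0},
    {"tx": 0,"ty": 0,"tz": 0.28,"wx": 0,"wy": 0,"wz": 0},
    {"tx": 0,"ty": 0,"tz": 0.325,"wx": 0,"wy": 0,"wz": 0},
    {"tx": 0,"ty": 0,"tz": 0.345,"wx": 0,"wy": 0,"wz": 0},
    {"tx": 0,"ty": 0,"tz": 0.355,"wx": 0,"wy": 0,"wz": 0},
    {"tx": 0,"ty": 0,"tz": 0.355,"wx": 0,"wy": 0,"wz": 0},
    {"tx": 0,"ty": 0,"tz": 0.355,"wx": 0,"wy": 0,"wz": 0},
  ],
)

```text
t: 12.25
tcp_pos: [0.6362, -0.0238, 0.0314]
tcp_rot: [-179.9, 0.0, -97.7]
ft_force: [0.2, -0.4, -1.2]
gripper_width: 0.0183
grasp_force: 39.5
```

>>> arm_command(
  deltas=[
    {"tx": 0,"ty": 0,"tz": 0,"wx": 0,"wy": 0,"wz": 0},
    {"tx": 0,"ty": 0,"tz": 0,"wx": 0,"wy": 0,"wz": 0},
    {"tx": 0,"ty": 0,"tz": 0,"wx": 0,"wy": 0,"wz": 0},
    {"tx": 0,"ty": 0,"tz": 0,"wx": 0,"wy": 0,"wz": 0},
    {"tx": 0,"ty": 0,"tz": -0.04,"wx": 0,"wy": 0,"wz": 0},
    {"tx": 0,"ty": 0,"tz": -0.15,"wx": 0,"wy": 0,"wz": 0},
    {"tx": 0,"ty": 0,"tz": -0.3,"wx": 0,"wy": 0,"wz": 0},
    {"tx": 0,"ty": 0,"tz": -0.44,"wx": 0,"wy": 0,"wz": 0},
  ],
  gripper=60,
)

```text
t: 13.25
tcp_pos: [0.6359, -0.0239, 0.1428]
tcp_rot: [-180.0, 0.0, -97.7]
ft_force: [-0.1, 0.3, 0.5]
gripper_width: 0.06
grasp_force: 0.0
```

```bash
python3 -c "
from h import *
s=robot.sense();f=imaging.grab_frame('wrist')
print(fit([cloud(f,s)],42,(.636,-.0237),.012))
plan((.477,-.071,.14),-73)"
```

```text
(array([ 0.6368, -0.0241]), np.float64(83.4), 1182, 42.3, 19.4)
t [0.273 0.616 0.028] w [-0.005 -0.    -0.273] yaw -73
```

>>> arm_command(
  deltas=[
    {"tx": 0.05,"ty": 0.12,"tz": 0,"wx": 0,"wy": 0,"wz": -0.06},
    {"tx": 0.12,"ty": 0.27,"tz": 0,"wx": 0,"wy": 0,"wz": -0.13},
    {"tx": 0.19,"ty": 0.43,"tz": 0,"wx": 0,"wy": 0,"wz": -0.2},
    {"tx": 0.25,"ty": 0.56,"tz": 0.01,"wx": 0,"wy": 0,"wz": -0.25},
    {"tx": 0.273,"ty": 0.61,"tz": 0.02,"wx": 0,"wy": 0,"wz": -0.273},
    {"tx": 0.273,"ty": 0.616,"tz": 0.02,"wx": 0,"wy": 0,"wz": -0.273},
    {"tx": 0.273,"ty": 0.616,"tz": 0.02,"wx": 0,"wy": 0,"wz": -0.273},
    {"tx": 0.273,"ty": 0.616,"tz": 0.02,"wx": 0,"wy": 0,"wz": -0.273},
  ],
)

```text
t: 14.3
tcp_pos: [0.475, -0.0707, 0.1358]
tcp_rot: [-180.0, -0.0, -73.1]
ft_force: [0.3, -0.4, 0.3]
gripper_width: 0.0602
grasp_force: 0.0
```

```bash
python3 -c "
from h import *
s=robot.sense();f=imaging.grab_frame('wrist')
(c,a,*r)=fit([cloud(f,s)],54,(.477,-.071),r=.04);print(c,a,r)
plan((*c,.022),a-180)"
```

```text
[ 0.478  -0.0734] 106.9 [1743, 53.5, 22.5]
t [ 0.014 -0.009  0.455] w [ 0. -0.  0.] yaw -73.1
```

>>> arm_command(
  deltas=[
    {"tx": 0.013,"ty": -0.006,"tz": 0.1,"wx": 0,"wy": 0,"wz": 0},
    {"tx": 0.013,"ty": -0.006,"tz": 0.22,"wx": 0,"wy": 0,"wz": 0},
    {"tx": 0.013,"ty": -0.006,"tz": 0.34,"wx": 0,"wy": 0,"wz": 0},
    {"tx": 0.013,"ty": -0.006,"tz": 0.42,"wx": 0,"wy": 0,"wz": 0},
    {"tx": 0.013,"ty": -0.006,"tz": 0.45,"wx": 0,"wy": 0,"wz": 0},
    {"tx": 0.013,"ty": -0.006,"tz": 0.457,"wx": 0,"wy": 0,"wz": 0},
    {"tx": 0.013,"ty": -0.006,"tz": 0.457,"wx": 0,"wy": 0,"wz": 0},
    {"tx": 0.013,"ty": -0.006,"tz": 0.457,"wx": 0,"wy": 0,"wz": 0},
  ],
)

```text
t: 15.35
tcp_pos: [0.477, -0.0735, 0.0223]
tcp_rot: [-179.9, -0.0, -73.1]
ft_force: [-0.2, -0.4, -0.5]
gripper_width: 0.06
grasp_force: 0.0
```

>>> arm_command(
  deltas=[
    {"tx": 0,"ty": 0,"tz": 0,"wx": 0,"wy": 0,"wz": 0},
    {"tx": 0,"ty": 0,"tz": 0,"wx": 0,"wy": 0,"wz": 0},
    {"tx": 0,"ty": 0,"tz": 0,"wx": 0,"wy": 0,"wz": 0},
    {"tx": 0,"ty": 0,"tz": 0,"wx": 0,"wy": 0,"wz": 0},
    {"tx": 0,"ty": 0,"tz": 0,"wx": 0,"wy": 0,"wz": 0},
    {"tx": 0,"ty": 0,"tz": 0,"wx": 0,"wy": 0,"wz": 0},
    {"tx": 0,"ty": 0,"tz": 0,"wx": 0,"wy": 0,"wz": 0},
    {"tx": 0,"ty": 0,"tz": 0,"wx": 0,"wy": 0,"wz": 0},
  ],
  gripper=0,
  grip_force=60,
)

```text
t: 16.35
tcp_pos: [0.4768, -0.0736, 0.022]
tcp_rot: [-180.0, -0.0, -73.1]
ft_force: [-1.6, 0.1, 4.5]
gripper_width: 0.0209
grasp_force: 59.1
```

```bash
python3 -c "
from h import *
plan((.6466,.055,.14),82.4-180)"
```

```text
t [-0.294 -0.8   -0.472] w [-0.    -0.     0.272] yaw -97.6
```

>>> arm_command(
  deltas=[
    {"tx": 0,"ty": 0,"tz": -0.1,"wx": 0,"wy": 0,"wz": 0},
    {"tx": 0,"ty": 0,"tz": -0.27,"wx": 0,"wy": 0,"wz": 0},
    {"tx": -0.02,"ty": -0.05,"tz": -0.42,"wx": 0,"wy": 0,"wz": 0.05},
    {"tx": -0.07,"ty": -0.2,"tz": -0.472,"wx": 0,"wy": 0,"wz": 0.1},
    {"tx": -0.14,"ty": -0.39,"tz": -0.472,"wx": 0,"wy": 0,"wz": 0.16},
    {"tx": -0.21,"ty": -0.58,"tz": -0.472,"wx": 0,"wy": 0,"wz": 0.22},
    {"tx": -0.27,"ty": -0.74,"tz": -0.472,"wx": 0,"wy": 0,"wz": 0.272},
    {"tx": -0.294,"ty": -0.8,"tz": -0.472,"wx": 0,"wy": 0,"wz": 0.272},
  ],
)

```text
t: 17.35
tcp_pos: [0.6475, 0.0562, 0.1383]
tcp_rot: [179.9, -0.0, -97.6]
ft_force: [0.4, -0.9, -1.6]
gripper_width: 0.0207
grasp_force: 59.2
```

>>> arm_command(
  deltas=[
    {"tx": 0,"ty": 0,"tz": 0.1,"wx": 0,"wy": 0,"wz": 0},
    {"tx": 0,"ty": 0,"tz": 0.22,"wx": 0,"wy": 0,"wz": 0},
    {"tx": 0,"ty": 0,"tz": 0.33,"wx": 0,"wy": 0,"wz": 0},
    {"tx": 0,"ty": 0,"tz": 0.39,"wx": 0,"wy": 0,"wz": 0},
    {"tx": 0,"ty": 0,"tz": 0.41,"wx": 0,"wy": 0,"wz": 0},
    {"tx": 0,"ty": 0,"tz": 0.42,"wx": 0,"wy": 0,"wz": 0},
    {"tx": 0,"ty": 0,"tz": 0.42,"wx": 0,"wy": 0,"wz": 0},
    {"tx": 0,"ty": 0,"tz": 0.42,"wx": 0,"wy": 0,"wz": 0},
  ],
)

```text
t: 18.35
tcp_pos: [0.6469, 0.055, 0.0354]
tcp_rot: [-179.9, 0.0, -97.6]
ft_force: [0.5, 0.1, -2.0]
gripper_width: 0.021
grasp_force: 59.3
```

>>> arm_command(
  deltas=[
    {"tx": 0,"ty": 0,"tz": 0.003,"wx": 0,"wy": 0,"wz": 0},
    {"tx": 0,"ty": 0,"tz": 0.003,"wx": 0,"wy": 0,"wz": 0},
    {"tx": 0,"ty": 0,"tz": 0,"wx": 0,"wy": 0,"wz": 0},
    {"tx": 0,"ty": 0,"tz": 0,"wx": 0,"wy": 0,"wz": 0},
    {"tx": 0,"ty": 0,"tz": -0.04,"wx": 0,"wy": 0,"wz": 0},
    {"tx": 0,"ty": 0,"tz": -0.15,"wx": 0,"wy": 0,"wz": 0},
    {"tx": 0,"ty": 0,"tz": -0.3,"wx": 0,"wy": 0,"wz": 0},
    {"tx": 0,"ty": 0,"tz": -0.46,"wx": 0,"wy": 0,"wz": 0},
  ],
  gripper=62,
)

```text
t: 19.35
tcp_pos: [0.6463, 0.0548, 0.1512]
tcp_rot: [180.0, -0.0, -97.6]
ft_force: [0.2, -0.2, -0.1]
gripper_width: 0.0618
grasp_force: 0.0
```

```bash
python3 -c "
from h import *
s=robot.sense();f=imaging.grab_frame('wrist')
print(fit([cloud(f,s)],54,(.6466,.055),.012,r=.045))
plan((.4745,.2463,.15),-107)"
```

```text
(array([0.6476, 0.0552]), np.float64(82.1), 1661, 53.8, 22.6)
t [-0.667  0.793  0.026] w [-0.005  0.002  0.106] yaw -107
```

>>> arm_command(
  deltas=[
    {"tx": -0.1,"ty": 0.12,"tz": 0,"wx": 0,"wy": 0,"wz": 0.02},
    {"tx": -0.24,"ty": 0.28,"tz": 0,"wx": 0,"wy": 0,"wz": 0.04},
    {"tx": -0.38,"ty": 0.44,"tz": 0,"wx": 0,"wy": 0,"wz": 0.06},
    {"tx": -0.51,"ty": 0.6,"tz": 0,"wx": 0,"wy": 0,"wz": 0.1},
    {"tx": -0.62,"ty": 0.74,"tz": 0.01,"wx": 0,"wy": 0,"wz": 0.106},
    {"tx": -0.667,"ty": 0.79,"tz": 0.01,"wx": 0,"wy": 0,"wz": 0.106},
    {"tx": -0.667,"ty": 0.79,"tz": 0.01,"wx": 0,"wy": 0,"wz": 0.106},
    {"tx": -0.667,"ty": 0.79,"tz": 0.01,"wx": 0,"wy": 0,"wz": 0.106},
  ],
)

```text
t: 20.4
tcp_pos: [0.4732, 0.2458, 0.1473]
tcp_rot: [-180.0, 0.0, -107.1]
ft_force: [0.4, 0.1, 0.3]
gripper_width: 0.0619
grasp_force: 0.0
```

```bash
python3 -c "
from h import *
s=robot.sense();f=imaging.grab_frame('wrist')
(c,a,*r)=fit([cloud(f,s)],66,(.4745,.2463),r=.05);print(c,a,r)
plan((*c,.027),a-180)"
```

```text
[0.475  0.2452] 72.8 [2343, 65.8, 26.5]
t [-0.001 -0.007  0.48 ] w [-0. -0.  0.] yaw -107.2
```

>>> arm_command(
  deltas=[
    {"tx": 0,"ty": -0.006,"tz": 0.1,"wx": 0,"wy": 0,"wz": 0},
    {"tx": 0,"ty": -0.006,"tz": 0.22,"wx": 0,"wy": 0,"wz": 0},
    {"tx": 0,"ty": -0.006,"tz": 0.34,"wx": 0,"wy": 0,"wz": 0},
    {"tx": 0,"ty": -0.006,"tz": 0.43,"wx": 0,"wy": 0,"wz": 0},
    {"tx": 0,"ty": -0.006,"tz": 0.47,"wx": 0,"wy": 0,"wz": 0},
    {"tx": 0,"ty": -0.006,"tz": 0.48,"wx": 0,"wy": 0,"wz": 0},
    {"tx": 0,"ty": -0.006,"tz": 0.48,"wx": 0,"wy": 0,"wz": 0},
    {"tx": 0,"ty": -0.006,"tz": 0.48,"wx": 0,"wy": 0,"wz": 0},
  ],
)

```text
t: 21.45
tcp_pos: [0.4745, 0.2461, 0.0279]
tcp_rot: [-180.0, 0.1, -107.1]
ft_force: [0.8, 0.2, 0.7]
gripper_width: 0.0621
grasp_force: 0.0
```

>>> arm_command(
  deltas=[
    {"tx": 0,"ty": 0,"tz": 0,"wx": 0,"wy": 0,"wz": 0},
    {"tx": 0,"ty": 0,"tz": 0,"wx": 0,"wy": 0,"wz": 0},
    {"tx": 0,"ty": 0,"tz": 0,"wx": 0,"wy": 0,"wz": 0},
    {"tx": 0,"ty": 0,"tz": 0,"wx": 0,"wy": 0,"wz": 0},
    {"tx": 0,"ty": 0,"tz": 0,"wx": 0,"wy": 0,"wz": 0},
    {"tx": 0,"ty": 0,"tz": 0,"wx": 0,"wy": 0,"wz": 0},
    {"tx": 0,"ty": 0,"tz": 0,"wx": 0,"wy": 0,"wz": 0},
    {"tx": 0,"ty": 0,"tz": 0,"wx": 0,"wy": 0,"wz": 0},
  ],
  gripper=0,
  grip_force=80,
)

```text
t: 22.45
tcp_pos: [0.4743, 0.246, 0.0276]
tcp_rot: [-180.0, 0.0, -107.1]
ft_force: [-1.7, 1.3, 6.2]
gripper_width: 0.025
grasp_force: 79.2
```

```bash
python3 -c "
from h import *
plan((.6574,.135,.15),82.4-180)"
```

```text
t [ 0.209 -0.831 -0.489] w [-0.     0.    -0.105] yaw -97.6
```

>>> arm_command(
  deltas=[
    {"tx": 0,"ty": 0,"tz": -0.08,"wx": 0,"wy": 0,"wz": 0},
    {"tx": 0,"ty": 0,"tz": -0.24,"wx": 0,"wy": 0,"wz": 0},
    {"tx": 0.01,"ty": -0.04,"tz": -0.41,"wx": 0,"wy": 0,"wz": -0.02},
    {"tx": 0.05,"ty": -0.19,"tz": -0.489,"wx": 0,"wy": 0,"wz": -0.04},
    {"tx": 0.1,"ty": -0.39,"tz": -0.489,"wx": 0,"wy": 0,"wz": -0.06},
    {"tx": 0.15,"ty": -0.59,"tz": -0.489,"wx": 0,"wy": 0,"wz": -0.08},
    {"tx": 0.19,"ty": -0.76,"tz": -0.489,"wx": 0,"wy": 0,"wz": -0.1},
    {"tx": 0.209,"ty": -0.831,"tz": -0.489,"wx": 0,"wy": 0,"wz": -0.105},
  ],
)

```text
t: 23.45
tcp_pos: [0.6579, 0.1329, 0.1474]
tcp_rot: [179.9, -0.1, -97.8]
ft_force: [-0.4, -0.1, -5.4]
gripper_width: 0.0249
grasp_force: 79.8
```

>>> arm_command(
  deltas=[
    {"tx": 0,"ty": 0,"tz": 0.1,"wx": 0,"wy": 0,"wz": 0},
    {"tx": 0,"ty": 0,"tz": 0.22,"wx": 0,"wy": 0,"wz": 0},
    {"tx": 0,"ty": 0,"tz": 0.33,"wx": 0,"wy": 0,"wz": 0},
    {"tx": 0,"ty": 0,"tz": 0.4,"wx": 0,"wy": 0,"wz": 0},
    {"tx": 0,"ty": 0,"tz": 0.43,"wx": 0,"wy": 0,"wz": 0},
    {"tx": 0,"ty": 0,"tz": 0.437,"wx": 0,"wy": 0,"wz": 0},
    {"tx": 0,"ty": 0,"tz": 0.437,"wx": 0,"wy": 0,"wz": 0},
    {"tx": 0,"ty": 0,"tz": 0.437,"wx": 0,"wy": 0,"wz": 0},
  ],
)

```text
t: 24.45
tcp_pos: [0.6578, 0.1349, 0.0411]
tcp_rot: [-179.9, 0.0, -97.7]
ft_force: [0.2, 0.1, -5.0]
gripper_width: 0.0244
grasp_force: 79.9
```

>>> arm_command(
  deltas=[
    {"tx": 0,"ty": 0,"tz": 0.004,"wx": 0,"wy": 0,"wz": 0},
    {"tx": 0,"ty": 0,"tz": 0.004,"wx": 0,"wy": 0,"wz": 0},
    {"tx": 0,"ty": 0,"tz": 0.004,"wx": 0,"wy": 0,"wz": 0},
    {"tx": 0,"ty": 0,"tz": 0.004,"wx": 0,"wy": 0,"wz": 0},
    {"tx": 0,"ty": 0,"tz": 0.004,"wx": 0,"wy": 0,"wz": 0},
    {"tx": 0,"ty": 0,"tz": 0.004,"wx": 0,"wy": 0,"wz": 0},
    {"tx": 0,"ty": 0,"tz": 0.004,"wx": 0,"wy": 0,"wz": 0},
    {"tx": 0,"ty": 0,"tz": 0.004,"wx": 0,"wy": 0,"wz": 0},
  ],
)

```text
t: 25.45
tcp_pos: [0.6577, 0.1348, 0.0397]
tcp_rot: [-179.9, 0.0, -97.6]
ft_force: [-2.2, -0.4, 5.2]
gripper_width: 0.0248
grasp_force: 81.1
```

>>> arm_command(
  deltas=[
    {"tx": 0,"ty": 0,"tz": 0,"wx": 0,"wy": 0,"wz": 0},
    {"tx": 0,"ty": 0,"tz": 0,"wx": 0,"wy": 0,"wz": 0},
    {"tx": 0,"ty": 0,"tz": 0,"wx": 0,"wy": 0,"wz": 0},
    {"tx": 0,"ty": 0,"tz": 0,"wx": 0,"wy": 0,"wz": 0},
    {"tx": 0,"ty": 0,"tz": -0.04,"wx": 0,"wy": 0,"wz": 0},
    {"tx": 0,"ty": 0,"tz": -0.15,"wx": 0,"wy": 0,"wz": 0},
    {"tx": 0,"ty": 0,"tz": -0.3,"wx": 0,"wy": 0,"wz": 0},
    {"tx": 0,"ty": 0,"tz": -0.48,"wx": 0,"wy": 0,"wz": 0},
  ],
  gripper=62,
)

```text
t: 26.45
tcp_pos: [0.6569, 0.1345, 0.1604]
tcp_rot: [180.0, -0.0, -97.7]
ft_force: [0.8, 0.6, 0.1]
gripper_width: 0.0623
grasp_force: 0.0
```

>>> arm_command(
  deltas=[
    {"tx": 0,"ty": 0.1,"tz": -0.1,"wx": 0,"wy": 0,"wz": 0},
    {"tx": 0,"ty": 0.2,"tz": -0.2,"wx": 0,"wy": 0,"wz": 0},
    {"tx": 0,"ty": 0.35,"tz": -0.3,"wx": 0,"wy": 0,"wz": 0},
    {"tx": 0,"ty": 0.5,"tz": -0.3,"wx": 0,"wy": 0,"wz": 0},
    {"tx": 0,"ty": 0.6,"tz": -0.3,"wx": 0,"wy": 0,"wz": 0},
    {"tx": 0,"ty": 0.6,"tz": -0.3,"wx": 0,"wy": 0,"wz": 0},
    {"tx": 0,"ty": 0.6,"tz": -0.3,"wx": 0,"wy": 0,"wz": 0},
    {"tx": 0,"ty": 0.6,"tz": -0.3,"wx": 0,"wy": 0,"wz": 0},
  ],
)

```text
t: 27.45
tcp_pos: [0.5092, 0.1546, 0.234]
tcp_rot: [-180.0, -0.0, -97.7]
ft_force: [0.5, -0.2, -0.5]
gripper_width: 0.0617
grasp_force: 0.0
```

```bash
python3 -c "
from h import *
f=imaging.grab_frame('top');g=imaging.grab_frame('scene');save(g,'end.png')
A,B=cloud(f),cloud(g)
for k,c in {30:(.6255,-.1035),42:(.636,-.0237),54:(.6466,.055),66:(.6574,.135)}.items():
  for X in(A,B):
    try: print(k,c,fit([X],k,c,.012))
    except Exception as e: print(k,e)
"
```

```text
30 (0.6255, -0.1035) (array([ 0.6228, -0.1028]), np.float64(80.4), 83, 29.7, 16.3)
30 (0.6255, -0.1035) (array([ 0.6277, -0.1034]), np.float64(89.7), 92, 29.4, 16.4)
42 (0.636, -0.0237) (array([ 0.6331, -0.022 ]), np.float64(83.9), 134, 41.6, 18.8)
42 (0.636, -0.0237) (array([ 0.6381, -0.0223]), np.float64(84.9), 171, 41.7, 20.5)
54 (0.6466, 0.055) (array([0.6445, 0.0578]), np.float64(82.5), 195, 74.4, 22.9)
54 (0.6466, 0.055) (array([0.6494, 0.057 ]), np.float64(83.4), 255, 73.4, 22.3)
66 (0.6574, 0.135) (array([0.6549, 0.1365]), np.float64(81.0), 275, 65.9, 26.5)
66 (0.6574, 0.135) (array([0.6592, 0.1359]), np.float64(81.4), 393, 66.2, 26.2)
```

View pics/end.png

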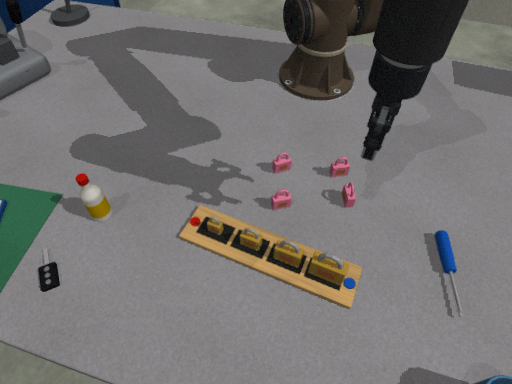

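All four padlocks stand on their marks in order from red (222,196) to blue (283,349). They are upright and within about 3 mm of centre, and the bottle hasn't moved.

```bash
python3 -c "
from workcell import workorder
print(workorder.close_job())"
```

```text
the job is handed in; nothing more can be done
None
```

The four brass padlocks stand upright on marks a to d in order 30, 42, 54, 66 mm from the red tag, each within about 3 mm of centre by my own measurement. I have let go of them and handed the job in after about 28 s; the hand-in returned no verdict.

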